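Pin the microtome sledge and hold the knife guard open

ROBOT

A 6-joint arm with a two-finger parallel gripper is mounted at the origin on a cart in front of the work surface, level with it; the furniture and walls round the work are solid. World frame = base frame: x ahead of the robot, y to its left, z up, the work surface at z = 0. Lengths are in mm, angles in rad, forces in N, time in s.
With the tool pointing down it reaches from about 275 to 875 mm from the base axis. Payload 12.5 kg.
Tool frame: the origin (TCP) lies on the centre line of the jaws, within the pads' length; the fingertips stand manip.tips_ahead ahead of it and the grasp point (between the pads) lies 11 mm behind it (manip.tips_ahead is the distance from the TCP to the fingertips, in mm); z points along the fingers, y is the line along which they close (so a half turn about z gives the same grasp; the last joint's range is limited). The gripper opens to 85 mm and grips with 20 to 120 N. Pads are 22 mm wide; open, the fingers measure 114 mm over their backs; the gripper's body (76 mm by 85 mm) begins 54 mm behind the grasp point. The pads swing forward as they close: fully open they stand 13 mm farther back than shut.
Start: joints at [-1.286, 0.351, 1.652, -0, 1.139, -0.085], TCP at [198.804, -512.798, 239.29] pointing down, gripper open.
Joint ranges: [-2.75, 2.75], [-0.79, 2.1], [0.01, 2.65], [-1.57, 4.71], [0.07, 3.14], [-2.87, 2.87]. Speed limits (rad/s): [2.22, 2.22, 2.79, 3.14, 3.14, 3.14].

INTERFACE

Orientations are given as a unit quaternion [x, y, z, w].
In Python, from cell import monitor, optics, ticket, manip gives the robot as it stands.
- The arm moves only by the tool step_arm, never from a script. Its argument "rows" is a list of rows, each a list of 3 entries, a list of its own where there are three numbers: the turn, a rotation vector about the tool's x, y, z in rad, then the shift along the tool's x, y, z in cm, then the finger opening in cm, from 0 to 8.54. In form: [[[wx, wy, wz], [x, y, z], fingers], ...]. A call has 1 to 20 rows; each row is the pose to reach, as a shift and turn from the pose commanded when the call began, along the tool's axes at that moment; what a row does not reach only later rows make up. A row lasts 1/8 s, in which the tool goes at most 62.5 mm and 10.7 degrees, less where a joint would pass 70% of its speed; a pose out of reach is approached as far as the arm can. A call with a gripper value outside its range is refused whole. The fingers move at their own pace and stop on an object; "force" is the grip in N (left out, the last holds). Time passes only in rows, so rows that repeat a pose let the fingers close. It gives the time, the measured TCP pose, the force, the opening and the grip force at its end, in the units of the state.
- monitor.sense(): the state, without advancing time (a new reading comes with each control period).
- optics.snapshot(name): name is "scene" or "top" or "wrist"; returns a dict with "image" (384x512x3 uint8, blue, green, red), "fov_y" (degrees; the focal length in pixels is half the picture's height over the tangent of half this angle, whatever the lens; pixels are square), "cx", "cy" (the principal point, pixels), "k1" (the pictures are not rectified: a ray, as slopes to the right and down, at radius r is drawn at 1 + k1 r^2 times it, then the intrinsics apply), "rvec" (rotation vector, rad) and "tvec" (3), from world to camera coordinates, as OpenCV has them; the wrist camera has in their place "T_tool_cam" (4x4, takes a point from camera to tool coordinates, whose origin is the TCP and whose axes are the flange's). Camera axes: x right, y down, z forward; pixel columns grow to the right and rows downward; lengths in mm; the calibration is good to about 2 mm. A picture is of the moment at which its call begins: read the wrist's pose just before it. There is no depth.
- ticket.close_job(): hands the job in; it is judged then, once.
The state is a dict: "time_s": time; "joints": joint angles; "qvel": joint speeds; "joint_torque": joint torques, N m; "tool_pos": TCP position; "eef_rot": TCP orientation; "force": force on the tool from outside, world axes, zero at the start; "moment": the same for the moment, N m; "opening": opening from 0.0 (shut) to 1.0 (fully open); "gripper_force": force on a finger pad.
Only numpy, scipy, OpenCV 4.12 (cv2) and the standard library are available. Lean on these libraries where they do the work, as an engineer would, in place of code of your own. Each camera call takes 0.05 s, during which the arm holds its last target. There are 200 camera calls.

TASK

Make the microtome ready for a colleague to change its blade: slide the specimen sledge fully back against its end stop, away from the knife, and push the lock pin from the tool block fully home, down through the sledge's lug and the fixed lug beneath it. Only when the sledge is pinned, lift the knife guard by its bar to 45 degrees from closed, give or take five degrees; it falls shut by itself, so finish while still holding it there, without letting go. Leave the key in its block and the other things on the bench where they are.

Things in the scene. Friction and masses are not known exactly. Their poses are not given: they have to be found in the camera images.
- microtome: sliding microtome, fixed: white cast base 160 x 290 x 49 mm. Origin on the bench under the base's centre; x away from its front panel (seen from the robot: back), y to the left along the rails, z up. At the right (-y) the knife bridge and guard between two white uprights 165 mm tall, 77 mm either side of the centre line; at the left the sledge and, at the rails' left end, its end stop
- sledge (a joint): travel of the specimen sledge along the rails, m: 0 = against the end stop at the left (+y of the microtome), growing towards the knife (-y), up to 0.06. It stays where it is left; it takes about 2 N to slide
- sledge_knob (a point): centre of the sledge's black push knob, upright and round, 25 mm wide and tall, on a thin stem, its centre 140 mm above the bench and 58 mm above the sledge's flat top; the specimen clamp with its wax block begins 23 mm behind it (+x) and stays below the knob. Axes as the microtome's
- sledge_hole (a point): mouth of the upright hole (12.5 mm) through the sledge's lug, a dark steel plate 10 mm thick at the sledge's front; point at the lug's upper face, 80 mm above the bench. Directly above the fixed lug's hole when sledge is 0. Axes as the microtome's
- fixed_hole (a point): mouth of the upright hole (13 mm) through the fixed lug, a plate 12 mm thick on the microtome's base under the sledge's lug; point at its upper face, 64 mm above the bench, 6 mm below the sledge's lug; open underneath. Axes as the microtome's
- pin_center (a point): centre of the lock pin, half-way up its 85 mm, z towards its head. From the bottom: 10 mm taper, shank 10 mm thick up to 45 mm, flange 22 mm wide and 4 mm thick, round dark head 18 mm wide, 36 mm tall, its middle 24.5 mm above this point. 45 g. Starts upright in the tool block, flange on its top. Fully home, the flange rests on the sledge's lug and this point is 77.5 mm above the bench
- tool_block: aluminium block 50 x 115 x 55 mm, fixed on the bench in front of the microtome; origin at the centre of its underside, y along its length. In its two outer holes, 35 mm either side of the centre, stand the lock pin (round head) and the knife clamp key, either way round; a small empty hole between them
- key_center (a point): centre of the knife clamp key, half-way up; it is a T-shaped key 78 mm tall with a crossbar 56 mm long at its top; not needed: it stays in the block
- guard (a joint): angle of the knife guard, rad: 0 = closed (down over the blade), growing as its bar is lifted, up to 1.3. Gravity and a weak spring close it from every angle; about 2 N at the bar holds it
- guard_hinge (a point): point on the guard's hinge axis in the middle of its width, 155 mm above the bench; the axis runs along the microtome's x. Axes as the microtome's
- guard_bar (a point): middle of the guard's pull bar: round, steel, 11 mm thick, 65 mm free between its arms, parallel to the hinge (along the microtome's x), 90 mm from its axis. Closed it lies 85 mm left (+y) of the axis and 30 mm above it, 185 mm above the bench; the guard's sheet ends 19 mm to its right and 22 mm lower. It swings with the guard: up and towards -y
- brush: thin brush 154 mm long lying on the bench; bystander, origin at the middle of its underside
- forceps: steel forceps 126 mm long; bystander, origin at the middle of its underside
- spare_cassette: tissue cassette 38 x 28 x 6 mm; bystander, origin at the middle of its underside
- spare_wax: block of white wax 34 x 42 x 22 mm; bystander, origin at the middle of its underside
- bench_timer: white timer 60 x 66 x 18 mm; bystander, origin at the middle of its underside

How it is judged (in metres and radians):
On the way, in this order (a step that is already met when the one before it is completed fails the run):
1. the sledge is back against its end stop (value of joint sledge below 0.004 m), for 0.1 s.
2. the lock pin is fully home through both lugs, the guard still closed (horizontal distance between pin_center and fixed_hole below 0.004 m and z of pin_center in the frame of fixed_hole between 0.009 and 0.0185 m and angle between pin_center's own z axis and vertical below 0.12 rad and value of joint sledge below 0.005 m and value of joint guard below 0.1 rad), for 0.2 s.
At the end, for the whole second after the job is handed in: Sledge within 5 mm of its stop; pin upright through both lugs, within 4 mm of the fixed hole's axis and 5 mm of full depth; guard at rest at 45 degrees from closed (within 5.7), held by the fingers (over 0.4 N), with no loose thing against it (horizontal distance between pin_center and fixed_hole below 0.004 m and z of pin_center in the frame of fixed_hole between 0.009 and 0.0185 m and angle between pin_center's own z axis and vertical below 0.12 rad and value of joint sledge below 0.005 m and value of joint guard between 0.6854 and 0.8854 rad and velocity of joint guard between -0.1 and 0.1 rad/s and contact force between the fingers and guard above 0.4 N and contact force between each of lock_pin, clamp_key, brush, forceps, spare_cassette, spare_wax, bench_timer and guard below 0.1 N); the arm keeps its last pose, push and grip.
It fails at once if the guard is raised before the sledge is pinned (value of joint guard above 0.15 rad and not (horizontal distance between pin_center and fixed_hole below 0.004 m and z of pin_center in the frame of fixed_hole between 0.009 and 0.0185 m and angle between pin_center's own z axis and vertical below 0.12 rad and value of joint sledge below 0.005 m)).
It fails at once if the knife clamp key is taken out of its block (distance of key_center from where it was at the start of the episode above 0.03 m).
It fails at once if something else lying on the bench is moved from its place (distance of any of brush, forceps, spare_cassette, spare_wax, bench_timer from where it was at the start of the episode above 0.03 m).
It also fails if it takes over 62 s, if anything falls off the work surface, if the arm or the gripper's body presses on something with over 40 N, if the wrist force passes 120 N, or if a joint passes its speed limit or range.

## Working session

There is one attempt and no reset: what is moved stays moved. The work goes in short steps, Python scripts to look and compute and a tool call to move; the robot and the scene stay as the last step left them, time stands still between calls to the robot, and variables do not carry over. Pictures are saved under pics/ and viewed, at most 10 in all, crops included, and the job is handed in when it is done.

Besides the shell and the picture viewer there is one more tool, called by a JSON object that holds its "method" and its "body". step_arm: Moves the arm, as the interface text tells. Its arguments: {"type":"object","properties":{"rows":{"type":"array","items":{"type":"array"}},"force":{"type":"number"}},"required":["rows"]}

```bash
mkdir -p pics
cat > h.py <<'E'
import numpy as np, cv2
from scipy.spatial.transform import Rotation as R
from cell import monitor, optics, ticket, manip
def snap(n):
    s=monitor.sense(); d=optics.snapshot(n)
    d['f']=d['image'].shape[0]/2/np.tan(np.radians(d['fov_y'])/2)
    if 'T_tool_cam' in d:
        T=np.eye(4);T[:3,:3]=R.from_quat(s['eef_rot']).as_matrix();T[:3,3]=s['tool_pos'];T=T@np.array(d['T_tool_cam'])
        d['Rc'],d['o']=T[:3,:3],T[:3,3]
    else:
        Rw=R.from_rotvec(np.ravel(d['rvec'])).as_matrix();d['Rc']=Rw.T;d['o']=-Rw.T@np.ravel(d['tvec'])
    return d
def ray(d,u,v):
    x=np.array([(u-d['cx'])/d['f'],(v-d['cy'])/d['f']]);p=x.copy()
    for _ in range(20): p=x/(1+d['k1']*(p@p))
    r=d['Rc']@np.array([*p,1]);return d['o'],r/np.linalg.norm(r)
def onz(d,u,v,z):
    o,r=ray(d,u,v);return o+r*(z-o[2])/r[2]
def proj(d,P):
    p=d['Rc'].T@(np.array(P,float)-d['o']);p=p[:2]/p[2];p=p*(1+d['k1']*(p@p));return p*d['f']+[d['cx'],d['cy']]
def tri(*L):
    A=np.zeros((3,3));b=np.zeros(3)
    for o,r in L:
        M=np.eye(3)-np.outer(r,r);A+=M;b+=M@o
    P=np.linalg.solve(A,b);return P,[np.linalg.norm((np.eye(3)-np.outer(r,r))@(P-o)) for o,r in L]
def show(d,name,k=1.56): cv2.imwrite('pics/'+name,cv2.resize(d['image'],None,fx=k,fy=k,interpolation=cv2.INTER_CUBIC))
E
python3 - <<'E'
from h import *
import pickle
s=monitor.sense();print(s,manip.tips_ahead)
for n in ('scene','top'):
    d=snap(n);show(d,n+'1.png',1.5625);pickle.dump(d,open(n+'.pkl','wb'));print(n,d['o'],d['Rc'][:,2],d['f'],d['cx'],d['cy'],d['k1'])
E
```

```text
{'time_s': 0.0, 'joints': array([-1.28561388e+00,  3.51252113e-01,  1.65244218e+00,  7.79167145e-06,
        1.13909591e+00, -8.45761822e-02]), 'qvel': array([-0.0001666 ,  0.00049555,  0.00106618,  0.00048631,  0.00025759,
       -0.00061455]), 'joint_torque': array([ 2.22583883e-03, -5.06101942e+01, -2.91406757e+01,  2.68894445e-05,
        4.53940564e-03, -1.75301130e-05]), 'tool_pos': array([ 198.70955067, -512.49643801,  238.74284551]), 'eef_rot': array([ 9.82958567e-01,  1.83826269e-01, -5.64384571e-05, -5.96117335e-04]), 'force': array([ 0.12950248, -0.71746574,  0.70173785]), 'moment': array([0.02689531, 0.00227097, 0.01302145]), 'gripper_force': 0.0, 'opening': 1.0009425598755726} 8.0
scene [-320.83739225 -714.20923592  550.0005735 ] [ 0.80268745  0.44514908 -0.39690699] 379.3437492170958 254.95164984869697 197.81461665823696 -0.043168463966247676
top [ 379.45782916 -260.90650061  963.23424912] [ 0.14590599  0.01398747 -0.98919957] 350.7612711597922 248.62493628463 188.62700561820188 0.03447272890392489
```

View pics/scene1.png

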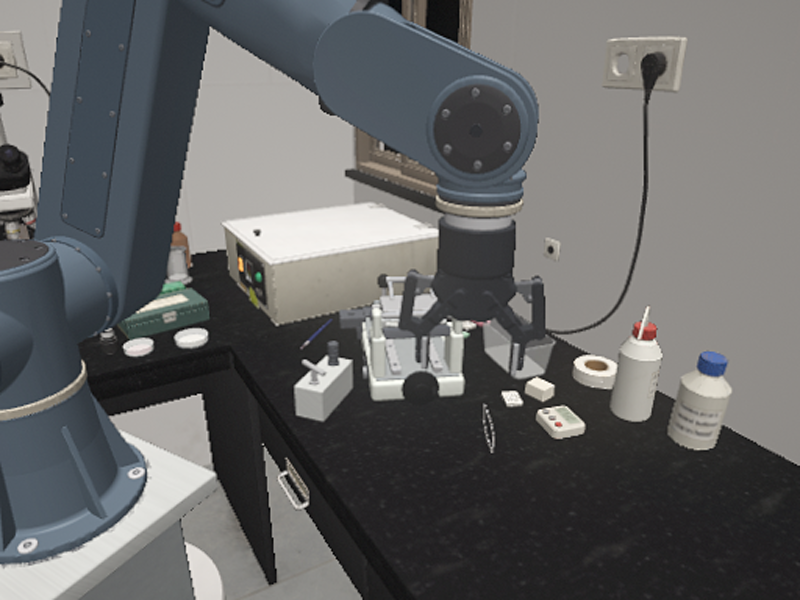

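View pics/top1.png

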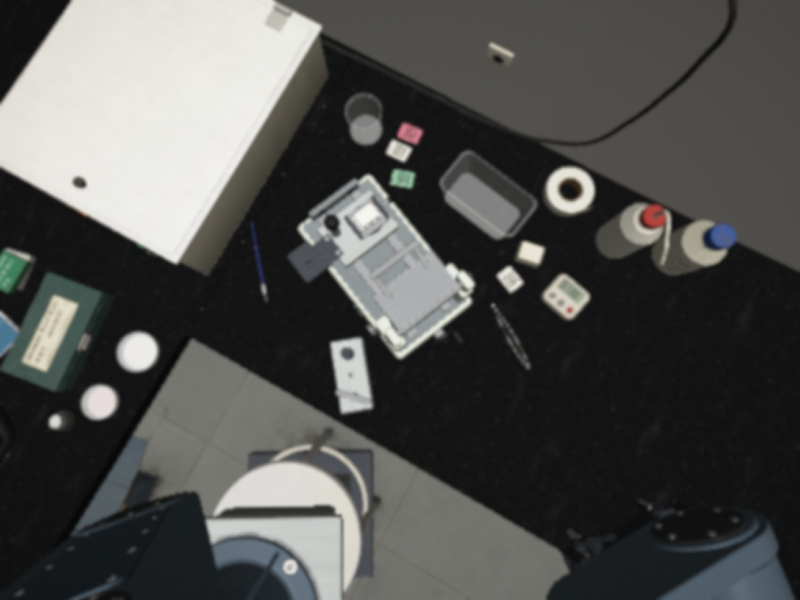

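The scene view shows the microtome half hidden by the gripper. The top view shows it turned, with the sledge knob at about (332,222) and the dark lug at (315,258). The tool block is at (351,375) with the pin's round head at (347,353), and the key is at (355,395). The bystanders are clear to the right, and the brush is to the left.

Run:
```python
from h import *
import pickle
d=pickle.load(open('top.pkl','rb'))
q=lambda u,v,z:onz(d,u/1.5625,v/1.5625,z)
for n,u,v,z in [('knob',332,222,150),('lugplate',315,258,80),('pin',347,353,92),('b1',331,342,55),('b2',362,338,55),('b3',373,408,55),('b4',341,413,55),('baseL',300,225,49),('baseT',372,178,49),('baseR',472,295,49),('baseB',400,355,49),('brush',259,262,3),('forc',511,335,3),('bar?',380,332,165),('upr2',462,275,165),('oven',205,272,30),('barArm',415,255,185)]:
    print(n,q(u,v,z).round(0))
# gray crop of microtome enlarged
im=d['image'][100:270,170:320];cv2.imwrite('pics/topc.png',cv2.resize(im,None,fx=3.5,fy=3.5,interpolation=cv2.INTER_CUBIC))
```

```text
knob [ 614. -165.  150.]
lugplate [ 573. -128.   80.]
pin [ 416. -181.   92.]
b1 [ 436. -151.   55.]
b2 [ 442. -203.   55.]
b3 [ 328. -220.   55.]
b4 [ 321. -168.   55.]
baseL [639. -98.  49.]
baseT [ 720. -223.   49.]
baseR [ 511. -388.   49.]
baseB [ 413. -265.   49.]
brush [585. -17.   3.]
forc [ 446. -460.    3.]
bar? [ 443. -236.  165.]
upr2 [ 524. -359.  165.]
oven [563.  70.  30.]
barArm [ 552. -289.  185.]
```

View pics/topc.png

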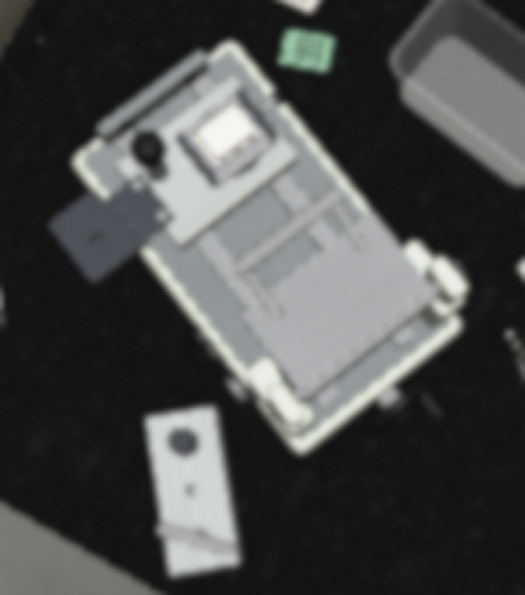

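The crop shows the knob at (148,148), the lug plate with its hole at about (97,237), the guard bar from (240,268) to (345,200), and the pin head at (183,441). Next I'll plan a look with the wrist camera.

```bash
cat >> h.py <<'E'
def rel(pos,yaw=None,tilt=0,tool_off=0):
    """row for TCP pos; yaw deg of tool x (tool down), tilt deg about microtome-x added later"""
    s=monitor.sense();R0=R.from_quat(s['eef_rot'])
    R1=R0 if yaw is None else R.from_euler('z',yaw,degrees=True)*R.from_euler('x',180,degrees=True)
    t=(R0.inv().apply(np.array(pos,float)-s['tool_pos'])/10).round(2);w=(R0.inv()*R1).as_rotvec().round(4)
    print('row',w.tolist(),t.tolist(),'rows turn',np.degrees(np.linalg.norm(w))/10.7,'shift',np.linalg.norm(t)/6.25)
E
python3 - <<'E'
from h import *
import pickle
w=snap('wrist');print(np.array(w['T_tool_cam']).round(3),w['f'],w['k1'],w['cx'],w['cy'])
d=pickle.load(open('top.pkl','rb'))
c=lambda U,V,z:onz(d,170+U/3.5,100+V/3.5,z).round(0)
k=c(148,148,150);print('knob',k,'bar',c(240,268,190),c(345,200,190),'uprF',c(280,400,165),'uprB',c(445,275,165),'hole',c(97,237,80),'pin',c(183,440,93))
rel([560,-190,380],127.3)
E
```

```text
[[-1.00000e-03 -9.63000e-01 -2.71000e-01  6.81000e+01]
 [ 1.00000e+00 -1.00000e-03  0.00000e+00  9.03000e-01]
 [-0.00000e+00 -2.71000e-01  9.63000e-01 -1.34705e+02]
 [ 0.00000e+00  0.00000e+00  0.00000e+00  1.00000e+00]] 346.1999759254445 -0.03603324397543763 263.5700664289351 192.53402182721265
knob [ 613. -164.  150.] bar [ 521. -228.  190.] [ 564. -296.  190.] uprF [ 438. -252.  165.] uprB [ 518. -362.  165.] hole [ 567. -118.   80.] pin [ 417. -182.   93.]
row [-0.0005, -0.0008, -1.852] [45.35, -17.04, -14.09] rows turn 9.91699041357963 shift 8.072491085160763
```

{"method": "step_arm", "body": {"rows": [[[0,0,0],[0,0,-10],8.5],[[0,0,-1.852],[45.4,-17,-11],8.5],[[0,0,-1.852],[45.4,-17,-11],8.5],[[0,0,-1.852],[45.4,-17,-11],8.5],[[0,0,-1.852],[45.4,-17,-11],8.5],[[0,0,-1.852],[45.4,-17,-11],8.5],[[0,0,-1.852],[45.4,-17,-11],8.5],[[0,0,-1.852],[45.4,-17,-11],8.5],[[0,0,-1.852],[45.4,-17,-11],8.5],[[0,0,-1.852],[45.4,-17,-11],8.5],[[0,0,-1.852],[45.4,-17,-11],8.5],[[0,0,-1.852],[45.4,-17,-11],8.5],[[0,0,-1.852],[45.4,-17,-11],8.5]]}}

```text
time_s: 1.78
tool_pos: [560.6, -190.3, 349.1]
eef_rot: [0.446, 0.895, -0.0, -0.0]
force: [0.6, 0.4, 0.0]
opening: 0.993
gripper_force: 0.0
```

Run:
```python
from h import *
import pickle
w=snap('wrist');pickle.dump(w,open('w1.pkl','wb'));show(w,'w1.png',1.5625)
t=snap('top');pickle.dump(t,open('top2.pkl','wb'))
s=monitor.sense();print(s['tool_pos'],R.from_quat(s['eef_rot']).as_matrix().round(3),w['o'])
```

```text
[ 560.56467817 -190.33091323  349.28378894] [[-0.604  0.797 -0.   ]
 [ 0.797  0.604  0.   ]
 [ 0.    -0.    -1.   ]] [ 519.19714704 -136.60775799  483.86663197]
```

View pics/w1.png

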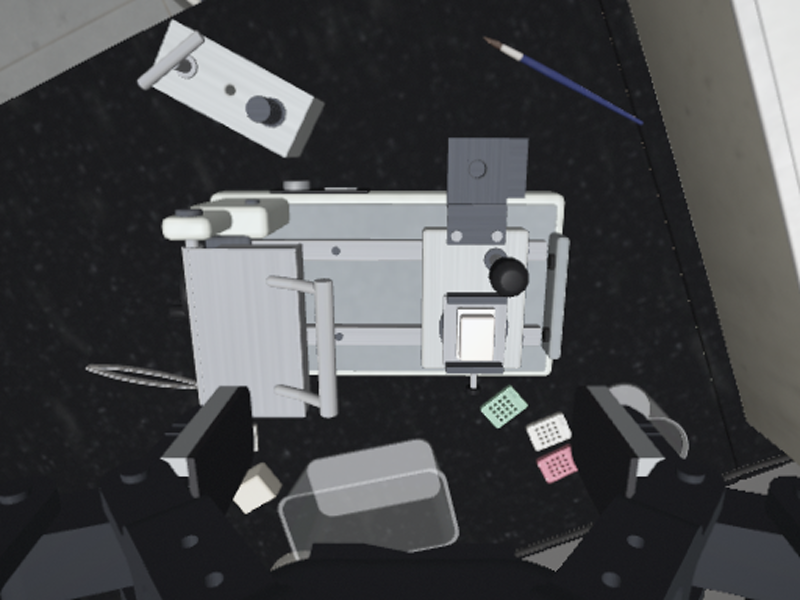

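The wrist view shows the sledge hole at (477,168), the knob top at about (509,276), and the bar from (326,282) to (329,412). The pin head top is at (263,108) and the end stop at (560,298). The base edges are almost parallel to the image axes.

Run:
```python
from h import *
import pickle
d=pickle.load(open('w1.pkl','rb'));t=pickle.load(open('top2.pkl','rb'));t0=pickle.load(open('top.pkl','rb'))
q=lambda u,v,z:onz(d,u/1.5625,v/1.5625,z)
def a(p,r): v=(q(*r)-q(*p))[:2];return np.degrees(np.arctan2(v[1],v[0])).round(2),np.linalg.norm(v).round(1)
print('rail dir',a((320,240,55),(540,246,55)),'base front edge',a((230,193,49),(555,194,49)),'base back',a((345,373,49),(550,374,49)),'bar dir',a((326,282,185),(330,412,185)),'sledge front edge',a((424,229,82),(527,229,82)))
print('lug front edge',a((448,138,80),(528,138,80)))
k=tri(ray(d,509/1.5625,277/1.5625),ray(t0,170+148/3.5,100+147/3.5));print('knob tri',k, 'on z 145',q(509,277,147))
p=tri(ray(d,263/1.5625,106/1.5625),ray(t0,170+183/3.5,100+440/3.5));print('pin tri',p,q(263,106,94))
b=[tri(ray(d,u/1.5625,v/1.5625),ray(t0,170+U/3.5,100+V/3.5)) for u,v,U,V in [(324,284,240,268),(329,412,345,200)]];print('bar ends',b)
print('bar mid z185',q(327,348,185),'hole',q(477,169,80), 'hole top cam',onz(t0,170+97/3.5,100+237/3.5,80))
m=(cv2.cvtColor(d['image'],cv2.COLOR_BGR2GRAY)<38).astype('uint8');n,_,st,ce=cv2.connectedComponentsWithStats(m)
for i in range(1,n):
    if 60<st[i,4]<900: print(st[i],ce[i].round(1))
```

```text
rail dir (np.float64(35.49), np.float64(176.3)) base front edge (np.float64(36.85), np.float64(258.3)) base back (np.float64(36.73), np.float64(178.3)) bar dir (np.float64(-53.75), np.float64(81.6)) sledge front edge (np.float64(37.12), np.float64(76.8))
lug front edge (np.float64(37.22), np.float64(57.5))
knob tri (array([ 618.23397381, -162.91843738,  137.09269358]), [np.float64(0.5896978767119531), np.float64(0.5896978767118011)]) on z 145 [ 616.00052622 -162.18136817  147.        ]
pin tri (array([ 416.23501254, -178.54646137,   74.62504069]), [np.float64(1.9592104485007684), np.float64(1.9592104485007338)]) [ 420.08197103 -174.99940575   94.        ]
bar ends [(array([ 523.48908916, -227.57342866,  179.11637514]), [np.float64(0.25084858274341226), np.float64(0.2508485827435712)]), (array([ 571.7018871 , -297.48986054,  170.16540766]), [np.float64(2.547675606559615), np.float64(2.5476756065594297)])]
bar mid z185 [ 547.05172029 -256.884603    185.        ] hole [ 565.04754578 -119.23161531   80.        ] hole top cam [ 566.73696588 -118.43139136   80.        ]
[313 165  24  25 255] [323.2 175.7]
[ 72 237  39   7  67] [ 92.  240.3]
[400 260  16  11  70] [407.1 265.8]
[ 47 377  31   7 113] [ 65.8 381.2]
```

{"method": "step_arm", "body": {"rows": [[[0,0,0],[-1.15,6.2,3],8.5],[[0,0,0],[-1.15,6.2,9],8.5],[[0,0,0],[-1.15,6.2,15],8.5],[[0,0,0],[-1.15,6.2,18],8.5],[[0,0,0],[-1.15,6.2,21.2],8.5],[[0,0,0],[-1.15,6.2,21.2],8.5],[[0,0,0],[-1.15,6.2,21.2],2],[[0,0,0],[-1.15,6.2,21.2],2],[[0,0,0],[-1.15,6.2,21.2],2],[[0,0,0],[-1.15,6.2,21.2],2],[[0,0,0],[-1.15,6.2,21.2],2],[[0,0,0],[-1.15,6.2,21.2],2]], "force": 20}}

```text
time_s: 3.38
tool_pos: [617.3, -161.9, 138.2]
eef_rot: [0.444, 0.896, 0.0, 0.001]
force: [-2.4, 1.2, 6.1]
opening: 0.276
gripper_force: 19.6
```

{"method": "step_arm", "body": {"rows": [[[0,0,0],[0,0.4,0],2],[[0,0,0],[0,0.8,0],2],[[0,0,0],[0,1.2,0],2],[[0,0,0],[0,1.5,0],2],[[0,0,0],[0,1.5,0],2]]}}

```text
time_s: 4.0
tool_pos: [629.5, -152.6, 138.2]
eef_rot: [0.444, 0.896, 0.0, 0.001]
force: [0.2, 0.7, 5.4]
opening: 0.275
gripper_force: 19.6
```

{"method": "step_arm", "body": {"rows": [[[0,0,0],[0,0.2,0],2],[[0,0,0],[0,0.4,0],2],[[0,0,0],[0,0.6,0],2],[[0,0,0],[0,0.6,0],2]]}}

```text
time_s: 4.5
tool_pos: [631.0, -151.5, 138.0]
eef_rot: [0.444, 0.896, -0.003, -0.002]
force: [-21.0, -13.3, 14.6]
opening: 0.278
gripper_force: 21.7
```

{"method": "step_arm", "body": {"rows": [[[0,0,0],[0,0.2,0],2],[[0,0,0],[0,0.4,0],2],[[0,0,0],[0,0.4,0],2]]}}

```text
time_s: 4.88
tool_pos: [631.2, -151.3, 137.8]
eef_rot: [0.444, 0.896, -0.006, -0.005]
force: [-39.1, -25.5, 23.1]
opening: 0.276
gripper_force: 26.3
```

{"method": "step_arm", "body": {"rows": [[[0,0,0],[0,-0.7,0],2],[[0,0,0],[0,-0.7,0],8.5],[[0,0,0],[0,-0.7,0],8.5],[[0,0,0],[0,-0.7,0],8.5],[[0,0,0],[0,-0.7,-4],8.5],[[0,0,0],[6.5,-1.6,-8.3],8.5],[[0,0,0],[6.5,-1.6,-8.3],8.5],[[0,0,0],[6.5,-1.6,-8.3],8.5],[[0,0,0],[6.5,-1.6,-8.3],8.5]]}}

```text
time_s: 6.0
tool_pos: [585.0, -105.1, 219.2]
eef_rot: [0.444, 0.896, -0.0, -0.001]
force: [-0.9, 1.2, -0.1]
opening: 0.995
gripper_force: 0.0
```

Run:
```python
from h import *
import pickle
w=snap('wrist');pickle.dump(w,open('w2.pkl','wb'));show(w,'w2.png',1.5625)
s=monitor.sense();print(s['tool_pos'],R.from_quat(s['eef_rot']).as_matrix().round(3),w['o'],s['force'])
for p in ((580,-108.5,80),(631,-151,140),(417,-180,94)): print(proj(w,p)*1.5625)
d=pickle.load(open('w1.pkl','rb'))
q=lambda u,v,z:onz(d,u/1.5625,v/1.5625,z).round(0)
print('key bar',q(145,82,95),q(198,40,95),'block',q(323,102,55),q(288,156,55),q(173,20,55))
```

```text
[ 584.96130707 -105.14588161  219.08957087] [[-0.606  0.796 -0.001]
 [ 0.796  0.606  0.   ]
 [ 0.001 -0.001 -1.   ]] [543.5673458  -51.57084437 354.00449099] [-0.0392214  -0.40957034  0.36048251]
[402.12668128 283.42243381]
[433.52708799 455.73239185]
[ 44.5802896  206.87101899]
key bar [ 347. -210.   95.] [ 362. -166.   95.] block [ 445. -149.   55.] [ 446. -198.   55.] [ 324. -168.   55.]
```

View pics/w2.png

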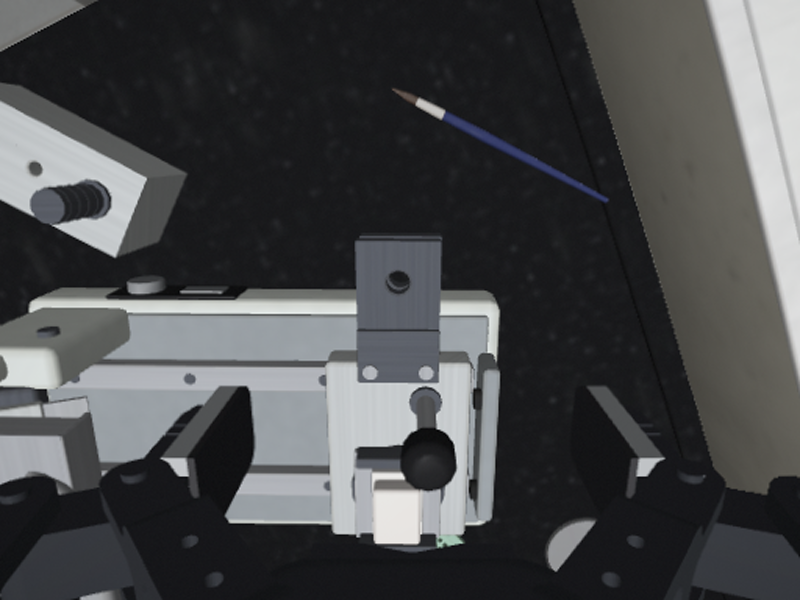

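The hole is at (398,281), with the sledge flush against its stop at (487,440). The pin head top is at (46,205) and its flange at about (92,198).

Run:
```python
from h import *
import pickle
d=pickle.load(open('w2.pkl','rb'));d1=pickle.load(open('w1.pkl','rb'))
q=lambda d,u,v,z:onz(d,u/1.5625,v/1.5625,z).round(1)
g=cv2.cvtColor(d['image'],cv2.COLOR_BGR2GRAY);m=(g[168:195,240:270]<50).astype('uint8')
n,_,st,ce=cv2.connectedComponentsWithStats(m);print([(st[i],ce[i]+[240,168]) for i in range(1,n)],g[180,240:270])
print('hole',q(d,398,281,80),'lug front edge mid',q(d,356,240,80),q(d,441,238,80))
print('pin: top',q(d,46,205,95),'flange',q(d,92,198,58),'w1 top',q(d1,260,109,95),'mid',q(d1,264,108,90),'fl', q(d1,274,112,59))
```

```text
[(array([ 9,  6, 13,  9, 93], dtype=int32), array([255.30107527, 177.97849462])), (array([ 8, 14, 14,  6, 26], dtype=int32), array([253.65384615, 185.15384615]))] [96 96 97 97 97 96 81 50 89 84 62 40 39 39 34 31 30 32 33 34 38 40 63 90
 94 95 99 97 96 97]
hole [ 577.5 -108.8   80. ] lug front edge mid [ 547.5 -104.5   80. ] [581.4 -77.5  80. ]
pin: top [ 417.6 -178.3   95. ] flange [ 418.7 -177.4   58. ] w1 top [ 419.8 -177.8   95. ] mid [ 420.3 -176.1   90. ] fl [ 420.2 -177.1   59. ]
```

{"method": "step_arm", "body": {"rows": [[[0,0,0],[1.5,-6,0],4.5],[[0,0,0],[3,-12,2],4.5],[[0,0,0],[4.3,-17.6,4],4.5],[[0,0,0],[4.3,-17.6,8],4.5],[[0,0,0],[4.3,-17.6,11.5],4.5],[[0,0,0],[4.3,-17.6,13],4.5],[[0,0,0],[4.3,-17.6,14.5],4.5],[[0,0,0],[4.3,-17.6,14.5],4.5],[[0,0,0],[4.3,-17.6,14.5],4.5]]}}

```text
time_s: 7.18
tool_pos: [419.2, -177.3, 75.9]
eef_rot: [0.444, 0.896, -0.0, 0.001]
force: [0.3, 0.3, 0.7]
opening: 0.523
gripper_force: 0.0
```

Run:
```python
from h import *
import pickle
w=snap('wrist');pickle.dump(w,open('w3.pkl','wb'));show(w,'w3.png',1.5625)
s=monitor.sense();print(s['tool_pos'],s['force'])
for p in ((419,-177.5,95),(419,-177.5,59)): print(proj(w,p)*1.5625)
```

```text
[ 419.19916299 -177.26261279   76.03682981] [-0.68597672  0.27609006  0.18178512]
[413.95346931 442.49064519]
[413.53558941 380.65973467]
```

View pics/w3.png

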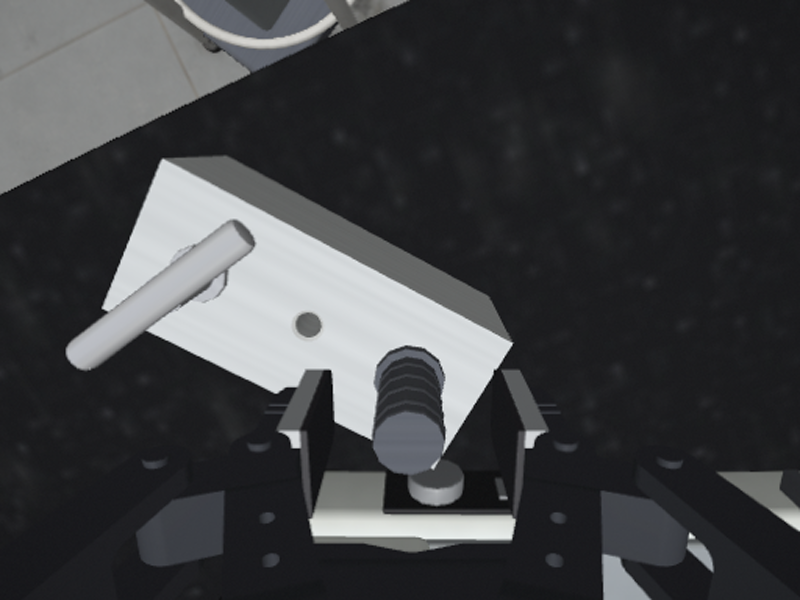

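The pin head top at (409,444) sits between the pads, about 2 mm off in y, so closing will centre it.

{"method": "step_arm", "body": {"rows": [[[0,0,0],[0,0,0],1.2],[[0,0,0],[0,0,0],1.2],[[0,0,0],[0,0,0],1.2],[[0,0,0],[0,0,0],1.2],[[0,0,0],[0,0,0],1.2],[[0,0,0],[0,0,-2],1.2],[[0,0,0],[0,0,-5],1.2],[[0,0,0],[0,0,-9.5],1.2],[[0,0,0],[0,0,-9.5],1.2],[[0,0,0],[0,0,-9.5],1.2]], "force": 50}}

```text
time_s: 8.48
tool_pos: [418.3, -176.9, 169.8]
eef_rot: [0.444, 0.896, 0.0, -0.0]
force: [-0.3, -0.5, -2.0]
opening: 0.194
gripper_force: 48.8
```

Run:
```python
from h import *
w=snap('wrist');cv2.imwrite('pics/w4.png',cv2.resize(w['image'][190:320,190:340],None,fx=4,fy=4,interpolation=cv2.INTER_CUBIC))
s=monitor.sense();print(s['tool_pos'],s['force'],s['opening'],s['gripper_force'])
Rm=R.from_quat(s['eef_rot']).as_matrix()
for tz in (-19,17,60): # head top, flange-ish, pin tip along tool z
    p=s['tool_pos']+Rm@[0,0,tz];u=proj(w,p);print(tz,u,(u-[190,190])*4)
rel([577.5,-109,171])
```

```text
[ 418.15782332 -176.77589055  169.36352938] [-0.3889029   1.12863519 -0.18287014] 0.19160573396670647 48.77692401409149
-19 [265.53581824 281.95746901] [302.14327297 367.82987604]
17 [265.14845794 242.74359054] [300.59383178 210.97436215]
60 [264.8548003  213.08352844] [299.4192012   92.33411377]
row [0.0, 0.0, 0.0] [-4.26, 16.78, -0.18] rows turn 0.0 shift 2.7701189577344874
```

View pics/w4.png

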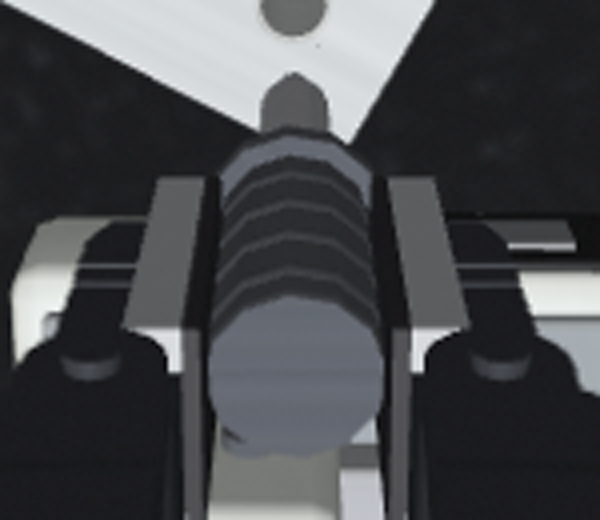

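The pin is held straight: its head top is at (296,370) and its tip at (294,80), within about 1 mm of the prediction. I'll carry it over the hole.

{"method": "step_arm", "body": {"rows": [[[0,0,0],[-1,4,0],1.2],[[0,0,0],[-2.3,9,0],1.2],[[0,0,0],[-3.5,13.8,0],1.2],[[0,0,0],[-4.3,16.85,0],1.2],[[0,0,0],[-4.3,16.85,1],1.2],[[0,0,0],[-4.3,16.85,1],1.2],[[0,0,0],[-4.3,16.85,1],1.2]]}}

```text
time_s: 9.4
tool_pos: [577.9, -109.6, 160.0]
eef_rot: [0.444, 0.896, -0.0, -0.001]
force: [-0.1, 1.1, 0.7]
opening: 0.191
gripper_force: 48.9
```

Run:
```python
from h import *
w=snap('wrist');cv2.imwrite('pics/w5.png',cv2.resize(w['image'][150:300,190:340],None,fx=4,fy=4,interpolation=cv2.INTER_CUBIC))
s=monitor.sense();print(s['tool_pos'],s['force'],s['opening'],s['gripper_force'])
for p in ((577.5,-109,80),(577.5,-109,64)): print((proj(w,p)-[190,150])*4)
Rm=R.from_quat(s['eef_rot']).as_matrix()
for tz in (60,s['tool_pos'][2]-80): print(tz,(proj(w,s['tool_pos']+Rm@[0,0,tz])-[190,150])*4)
```

```text
[ 578.11097211 -109.6509568   160.30500397] [ 0.42641886  0.47437855 -0.60605887] 0.19164212059259367 48.94425451755524
[300.4955098  210.50948832]
[300.22959439 183.03907789]
60 [301.39394957 256.85225941]
80.30500396767795 [300.92101092 215.58642442]
```

View pics/w5.png

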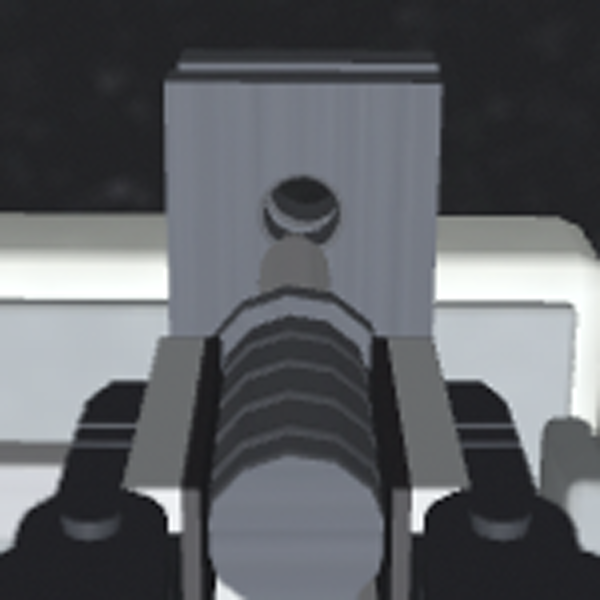

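The hole centre is at (302,210) and the pin tip at x ≈ 294, so I'll correct by +1.1 mm in y and +0.8 mm in x, then start down.

{"method": "step_arm", "body": {"rows": [[[0,0,0],[0.08,0.11,0],1.2],[[0,0,0],[0.08,0.11,1],1.2],[[0,0,0],[0.08,0.11,1.8],1.2],[[0,0,0],[0.08,0.11,2.4],1.2],[[0,0,0],[0.08,0.11,2.9],1.2],[[0,0,0],[0.08,0.11,2.9],1.2]]}}

```text
time_s: 10.2
tool_pos: [579.0, -107.8, 130.9]
eef_rot: [0.444, 0.896, -0.0, -0.0]
force: [1.1, 0.8, -0.8]
opening: 0.192
gripper_force: 48.9
```

{"method": "step_arm", "body": {"rows": [[[0,0,0],[0,0,0.5],1.2],[[0,0,0],[0,0,1],1.2],[[0,0,0],[0,0,1.5],1.2],[[0,0,0],[0,0,2],1.2],[[0,0,0],[0,0,2.4],1.2],[[0,0,0],[0,0,2.7],1.2],[[0,0,0],[0,0,2.7],1.2]]}}

```text
time_s: 11.08
tool_pos: [579.1, -107.9, 104.1]
eef_rot: [0.444, 0.896, -0.0, -0.0]
force: [0.3, 0.1, 0.4]
opening: 0.191
gripper_force: 48.9
```

{"method": "step_arm", "body": {"rows": [[[0,0,0],[0,0,0.15],1.2],[[0,0,0],[0,0,0.3],1.2],[[0,0,0],[0,0,0.45],1.2],[[0,0,0],[0,0,0.6],1.2],[[0,0,0],[0,0,0.6],1.2]]}}

```text
time_s: 11.7
tool_pos: [580.1, -107.5, 100.7]
eef_rot: [0.444, 0.896, 0.001, 0.001]
force: [-6.2, 4.6, 22.4]
opening: 0.19
gripper_force: 51.5
```

It bottomed at TCP z 100.7, the expected home height. Release, rise and go to the guard bar.

{"method": "step_arm", "body": {"rows": [[[0,0,0],[0,0,-0.25],1.2],[[0,0,0],[0,0,-0.25],4.5],[[0,0,0],[0,0,-0.25],4.5],[[0,0,0],[0,0,-0.25],4.5],[[0,0,0],[0,0,-0.25],4.5],[[0,0,0],[0,0,-2.5],4.5],[[0,0,0],[0,0,-7],4.5],[[0,0,0],[0,0,-11],4.5],[[0,0,0],[-3,-3.5,-14.5],4.5],[[0,0,0],[-7,-8,-14.8],4.5],[[0,0,0],[-9.9,-11.6,-14.8],4.5],[[0,0,0],[-9.9,-11.6,-14.8],4.5],[[0,0,0],[-9.9,-11.6,-14.8],4.5]]}}

```text
time_s: 13.32
tool_pos: [546.9, -256.5, 246.1]
eef_rot: [0.444, 0.896, 0.0, -0.0]
force: [0.7, 0.7, 0.8]
opening: 0.523
gripper_force: 0.0
```

Run:
```python
from h import *
import pickle
w=snap('wrist');show(w,'w6.png',1.5625);pickle.dump(w,open('w6.pkl','wb'))
s=monitor.sense();print(s['tool_pos'],s['force'],s['time_s'])
for p in ((547,-257,185),(579,-108,120),(579,-108,84)): print(proj(w,p)*1.5625)
```

```text
[ 547.05740517 -256.02786007  246.18214761] [-0.3541999  -0.26508685 -0.54742683] 13.375
[413.47507298 334.19457917]
[667.38765092  80.46066477]
[636.04452432  88.79008809]
```

View pics/w6.png

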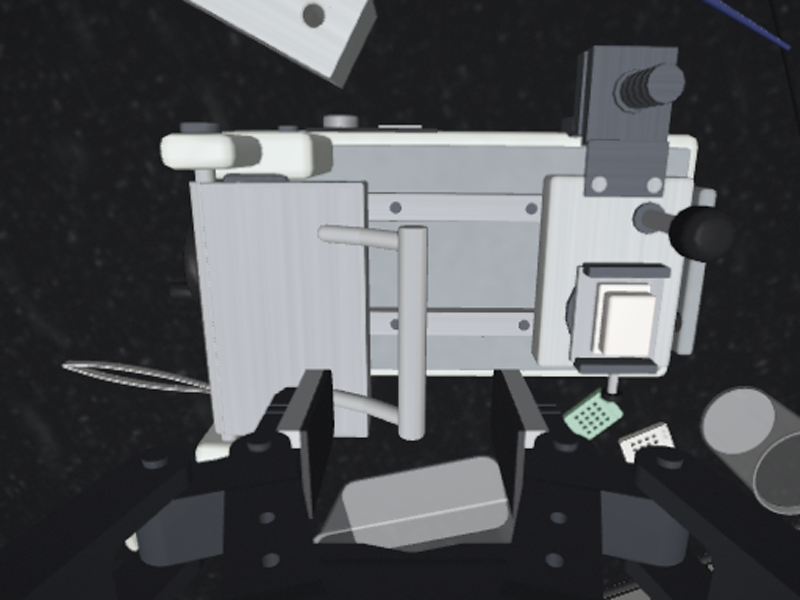

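The pin head top at (665,82) agrees with full depth (predicted 667,80), with its flange on the lug. The bar is centred at about (412,328) and lies between the pads.

{"method": "step_arm", "body": {"rows": [[[0,0,0],[0.2,0,3],4.5],[[0,0,0],[0.2,0,5.5],4.5],[[0,0,0],[0.2,0,6.5],4.5],[[0,0,0],[0.2,0,6.5],4.5],[[0,0,0],[0.2,0,6.5],0.6],[[0,0,0],[0.2,0,6.5],0.6],[[0,0,0],[0.2,0,6.5],0.6],[[0,0,0],[0.2,0,6.5],0.6],[[0,0,0],[0.2,0,6.5],0.6],[[0,0,0],[0.2,0,6.5],0.6]], "force": 30}}

```text
time_s: 14.62
tool_pos: [546.1, -255.4, 181.7]
eef_rot: [0.444, 0.896, 0.0, 0.001]
force: [3.8, 1.1, 5.8]
opening: 0.115
gripper_force: 29.7
```

The bar is gripped (it reads about 11 mm thick once corrected). I'll lift along the arc, first to 27°.

{"method": "step_arm", "body": {"rows": [[[0,0,0],[0,-0.25,-0.67],0.6],[[0,0,0],[0,-0.57,-1.29],0.6],[[0,0,0],[0,-0.93,-1.9],0.6],[[0,0,0],[0,-1.34,-2.47],0.6],[[0,0,0],[0,-1.8,-3.02],0.6],[[0,0,0],[0,-2.29,-3.53],0.6],[[0,0,0],[0,-2.29,-3.53],0.6]]}}

```text
time_s: 15.5
tool_pos: [529.0, -268.3, 218.1]
eef_rot: [0.444, 0.896, 0.001, 0.002]
force: [9.5, 9.5, 10.7]
opening: 0.109
gripper_force: 29.7
```

{"method": "step_arm", "body": {"rows": [[[0,0,0],[0,-0.45,-0.6],0.6],[[0,0,0],[0,-1.0,-1.05],0.6],[[0,0,0],[0,-1.6,-1.42],0.6],[[0,0,0],[0,-2.22,-1.78],0.6],[[0,0,0],[0,-2.22,-1.78],0.6],[[0,0,0],[0,-2.22,-1.78],0.6]]}}

```text
time_s: 16.25
tool_pos: [510.8, -282.1, 235.6]
eef_rot: [0.444, 0.896, 0.001, 0.001]
force: [5.8, 8.4, 9.7]
opening: 0.111
gripper_force: 30.4
```

Run:
```python
from h import *
import pickle
w=snap('wrist');t=snap('top');im=np.vstack([cv2.resize(w['image'],(400,300)),cv2.resize(t['image'][100:270,170:320],(400,300))])
show(w,'w7.png',1.5625);pickle.dump((w,t),open('w7.pkl','wb'))
s=monitor.sense();print(s['tool_pos'],s['force'],s['time_s'],s['gripper_force'])
d=s['tool_pos']-[546.1,-255.4,181.7];y=d[0]*.797+d[1]*.604
for e in (0,2,4): print(y,d[2],'angle',np.degrees(np.arctan2(30+d[2]+e*0,85+y))-19.44)
```

```text
[ 510.84296734 -282.02107491  235.5864566 ] [ 5.21151872  6.71098165 10.9177058 ] 16.35 30.370905697345734
-44.17898427534478 53.88645659804237 angle 44.61141511615443
-44.17898427534478 53.88645659804237 angle 44.61141511615443
-44.17898427534478 53.88645659804237 angle 44.61141511615443
```

View pics/w7.png

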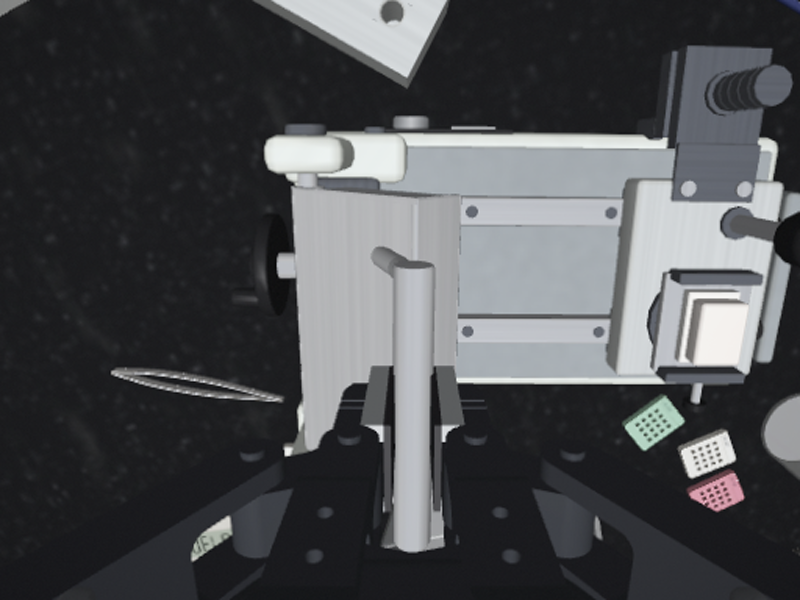

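The guard is up by about 44.6° from the tool's motion. The bar is held between the pads, and the pin (765,85) and sledge are still in place, so I'm handing it in.

```bash
python3 -c "
from cell import ticket
print(ticket.close_job())"
```

```text
the job is handed in; nothing more can be done
None
```

The job is handed in, with no verdict shown: the sledge is against its stop, the lock pin is fully home through both lugs, and the gripper is holding the guard at about 45° (44.6° worked out from the tool's motion).

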